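# Snug up the packing jig and run its wing nut down

### The arm

A 6-joint arm with a two-finger parallel gripper is mounted at the origin on a cart in front of the work surface, level with it; the furniture and walls round the work are solid. World frame = base frame: x ahead of the robot, y to its left, z up, the work surface at z = 0. Lengths are in m, angles in rad, forces in N, time in s.
With the tool pointing down it reaches from about 0.3 to 0.875 m from the base axis. Payload 6.4 kg.
Tool frame: the origin (TCP) lies at the very end of the fingers, on their centre line; the grasp point (between the pads) lies 19 mm behind it (ctrl.tcp_to_grasp is the distance from the TCP to the grasp point, in m); z points along the fingers, y is the direction in which the jaws open and shut (so a half turn about z gives the same grasp; the last joint's range is limited). The gripper opens to 85 mm and grips with 20 to 120 N. Pads are 22 mm wide; open, the fingers measure 114 mm over their backs; the gripper's body (76 mm by 85 mm) begins 54 mm behind the grasp point. The pads swing forward as they close: fully open they stand 13 mm farther back than shut.
Start: joints at [0.995, 0.181, 1.607, -0, 1.354, -0.206], TCP at [0.208, 0.536, 0.231] pointing down, gripper open.
Joint ranges: [-2.99, 2.99], [-0.89, 2.07], [0.3, 2.58], [-1.14, 4.28], [0, 2.63], [-3.12, 3.12]. Speed limits (rad/s): [2.57, 2.57, 3.01, 3.14, 3.14, 3.14].

### API

Orientations are given as a unit quaternion [w, x, y, z].
In Python, from bench import ctrl gives the robot as it stands. The module is installed in compiled form; this text tells all that it offers.
- The arm moves only by the tool drive_tool, never from a script. Its argument "deltas" is a list of rows, each an object with "slide": the shift along the tool's x, y, z as a fraction of full scale, a list of three; "delta_rot": the turn, a rotation vector about the tool's x, y, z as a fraction of full scale, a list of three; "hand": the opening, from 0 (shut) to 1 (fully open). In form: [{"slide": [tx, ty, tz], "delta_rot": [wx, wy, wz], "hand": hand}, ...]. A call has exactly 5 rows; each row shifts and turns the commanded pose from where the row before left it, along the tool's axes as they then stand; what a row does not reach is not made up. Full scale, the value 1, is 50 mm for a shift and 180 degrees for a turn. A row lasts 1/8 s, in which the tool goes at most 62.5 mm and 10.7 degrees, less where a joint would pass 70% of its speed; a pose out of reach is approached as far as the arm can. A call with a number of a shift or a turn outside -1 to 1 is refused whole. A call with a gripper value outside its range is refused whole. The fingers move at their own pace and stop on an object; the grip force is fixed at half the most. Time passes only in rows, so rows that do not move let the fingers close, or fill a call up. It gives the time, the measured TCP pose, the force and the opening at its end, in the units of the state.
- ctrl.get_obs(): the state, without advancing time (a new reading comes with each control period).
- ctrl.camera(name): name is "scene" or "top"; returns a dict with "frame" (420x560x3 uint8, red, green, blue), "mtx" (3x3 intrinsics, pixels), "R" (3x3) and "t" (3): a world point X has camera coordinates R X + t. Camera axes: x right, y down, z forward; pixel columns grow to the right and rows downward; lengths in m; the calibration is good to about 2 mm. A picture is of the moment at which its call begins. There is no depth.
- ctrl.hand_in(): hands the job in, once; it reports no verdict.
The state is a dict: "time_s": time; "q": joint angles; "dq": joint speeds; "joint_efforts": joint torques, N m; "eef_pos": TCP position; "eef_rot": TCP orientation; "wrist_force": force on the tool from outside, world axes, zero at the start; "torque": the same for the moment, N m; "opening": opening from 0.0 (shut) to 1.0 (fully open).
Only numpy, scipy, OpenCV 4.12 (cv2) and the standard library are available. Lean on these libraries where they do the work, as an engineer would, in place of code of your own. Each camera call takes 0.05 s, during which the arm holds its last target.

### The job

Set the packing jig for the cookie box: push the sliding stop in by its tab until the box sits snug and square between the stop and the fence, and then turn the wing nut clockwise with repeated fingertip strokes on its wings until it is fully down and will not turn further. Only push with the fingertips: do not lift the box, do not pinch or force the wing nut, leave the ribbon spool, the marker and the scissors alone, and leave the box snug.

Things in the scene. Friction and masses are not known exactly. Their poses are not given: they have to be found in the camera images.
- jig: Packing jig, fixed to the worktop: plywood board 250 x 430 x 12 mm (its x, y, z); origin on its underside, midway in x, 180 mm from the fence end (+y) and 250 mm from the other. At its +y end stands the fixed aluminium fence, 200 mm long, top 50 mm above the worktop. The stop slides along the jig's y between two guide strips at x = -47 and +47 mm (tops 22 mm above the worktop).
- fence_face (a point): Middle of the fence's inner face, 155 mm from the jig's origin along the jig's +y; the box is to rest against this face. Axes as the jig's.
- stop (a joint): Travel of the sliding stop in m, growing as it moves along the jig's +y towards the fence; it starts between 0 and 0.025. The box (about 144 mm across) is snug when the stop has reached about 0.045. It slides stiffly (about 6 N) and stays where it is left. The nut does not block it.
- stop_face (a point): Centre of the stop's upright face that meets the box (140 mm wide along x, upright 10 mm thick, top 81 mm above the worktop). It moves with the stop; axes as the jig's.
- push_tab (a point): Middle of the outer face (the -y side) of the stop's push tab, an upturned lip 80 mm wide along x and 8 mm thick, 32 mm above the worktop here, its top at 41 mm and the board beneath it at 12 mm. Push it along the jig's +y. It moves with the stop; axes as the jig's.
- wing_nut: Dark steel two-winged nut on the stop's upright stud, 118 mm from the push tab's outer face and 62 mm from the stop face. Origin on the stud axis at the nut's underside. Its x axis lies along the wings (they point to its +x and -x) and turns with it; z is up.
- wings (a point): Point on the stud axis at half the wings' height (about 55 mm above the worktop with the nut up, 50 mm when fully down). Each wing is a blade 6 mm thick and about 20 mm high, from 8 to 42 mm out from the axis. A strap 10 mm wide and 6 mm thick runs over the nut from the top of the stop's upright (on the jig's +y side) to the stud, its underside 75 mm above the worktop, so a finger cannot circle right round on that side; the rest is open from above. Axes as the nut's.
- nut_turn (a joint): Angle of the wing nut in rad, growing clockwise seen from above (tightening); it starts between 0 and 2.8 and comes up against its end at 8.0, fully down. At 0 (and every half turn) the wings lie along the jig's x. It sinks 4 mm a turn, takes about 0.04 N m to turn, and stays where it is left.
- cookie_box: Loose closed kraft cookie box, 234 x 144 x 62 mm (its x, y, z), 0.24 kg, lying on the board between stop and fence with its long side along the jig's x. Origin at the centre of its underside.
- ribbon_spool: Spool of red ribbon lying on the worktop to the left of the jig (a second one and a second pen far behind on the right are scenery), 104 x 132 x 32 mm with its loose tail; a bystander. Origin on its underside.
- marker: Black and white marker pen 135 mm long along its y, 16 mm thick, lying on the worktop to the left of the jig; a bystander. Origin at the middle of its underside.
- scissors: Scissors lying on the worktop to the right of the jig, 87 x 199 x 9 mm, long along their y; a bystander. Origin at the middle of their underside.

How it is judged:
On the way, in this order (a step that is already met when the one before it is completed fails the run):
1. the stop has been pushed in and the box is snug between stop and fence (value of joint stop above 0.0415 m and y of cookie_box in the frame of jig above 0.0795 m and angle between the x axis of cookie_box and the x axis of jig, either way round below 0.03 rad), for 0.2 s.
2. the wing nut has been turned fully down (value of joint nut_turn above 7.8 rad), for 0.2 s.
At the end, for the whole second after the job is handed in: The wing nut is within 0.2 rad of its end, the stop within about 4 mm of snug, and the box lies flat and square (0.03 rad) within about 4 mm of the fence, at rest (value of joint nut_turn above 7.8 rad and value of joint stop above 0.0405 m and y of cookie_box in the frame of jig above 0.079 m and angle between the x axis of cookie_box and the x axis of jig, either way round below 0.03 rad and angle between cookie_box's own z axis and vertical below 0.03 rad and linear speed of cookie_box below 0.01 m/s); the robot touches nothing.
It fails at once if the cookie box is lifted or tipped (height (world z) of cookie_box above 0.024 m or angle between cookie_box's own z axis and vertical above 0.1 rad).
It fails at once if the wing nut is pinched hard or forced (over 30 N) (contact force between the fingers and wing_nut above 30 N).
It fails at once if a bystander is moved (distance of any of ribbon_spool, marker, scissors from where it was at the start of the episode above 0.02 m).
It also fails if it takes over 64 s, if anything falls off the work surface, if the arm or the gripper's body presses on something with over 40 N, if the wrist force passes 120 N, or if a joint passes its speed limit or range.

## Working session

There is one attempt and no reset: what is moved stays moved. The work goes in short steps, Python scripts to look and compute and a tool call to move; the robot and the scene stay as the last step left them, time stands still between calls to the robot, and variables do not carry over. Pictures are saved under pics/ and viewed, and the job is handed in when it is done.

Besides the shell and the picture viewer there is one more tool, called after ">>>" as name(argument=value, ...) on one line, values as JSON. drive_tool: Moves the arm, as the interface text tells. Its arguments: {"type":"object","properties":{"deltas":{"type":"array","items":{"type":"object","properties":{"slide":{"type":"array","items":{"type":"number"}},"delta_rot":{"type":"array","items":{"type":"number"}},"hand":{"type":"number"}}}}},"required":["deltas"]}

```bash
mkdir -p pics; ls
python3 - <<'E'
from bench import ctrl
import cv2, numpy as np
np.set_printoptions(precision=4,suppress=True)
o=ctrl.get_obs()
for k,v in o.items(): print(k,np.round(v,4))
for n in ("scene","top"):
    c=ctrl.camera(n); cv2.imwrite(f"pics/{n}0.png",c["frame"][:,:,::-1]); np.savez(f"{n}0.npz",**c)
    print(n,c["mtx"],c["R"],c["t"])
print(ctrl.tcp_to_grasp)
E
```

```text
pics
time_s 0.0
q [ 0.9947  0.1815  1.608  -0.      1.3538 -0.2063]
dq [ 0.0008  0.0005  0.0017 -0.0006  0.0006 -0.0014]
joint_efforts [ -0.0004 -44.4868 -35.1337  -0.0001   0.0092   0.    ]
eef_pos [0.2075 0.5357 0.2304]
eef_rot [-0.0003  0.1838  0.983  -0.0008]
wrist_force [-0.332  -0.4276 -0.304 ]
torque [-0.0063 -0.0096  0.0117]
opening 1.0021
scene [[508.9823   0.     276.1169]
 [  0.     508.9823 215.8568]
 [  0.       0.       1.    ]] [[ 0.7237 -0.6897 -0.0239]
 [-0.3599 -0.3476 -0.8658]
 [ 0.5889  0.6352 -0.4998]] [-0.3746  0.2344  1.1446]
top [[392.0771   0.     279.4656]
 [  0.     392.0771 211.5803]
 [  0.       0.       1.    ]] [[ 0.0038 -1.     -0.0002]
 [-0.9978 -0.0038 -0.0661]
 [ 0.0661  0.0004 -0.9978]] [-0.0401  0.5093  1.1948]
0.0187
```

View pics/top0.png

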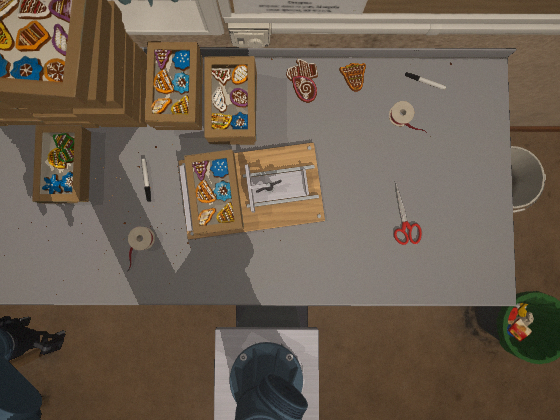

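View pics/scene0.png

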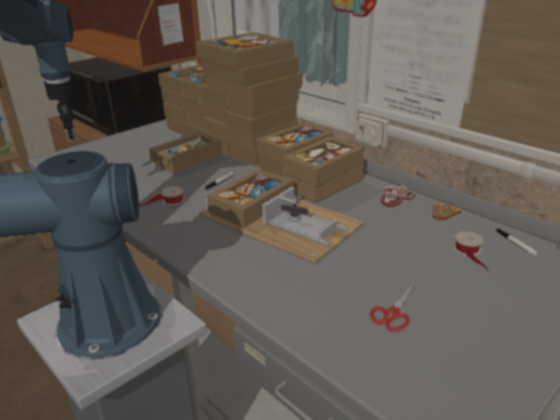

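Run:
```python
import cv2
a=cv2.imread("pics/top0.png")[130:250,170:335]; cv2.imwrite("pics/top0z.png",cv2.resize(a,None,fx=4.8,fy=4.8,interpolation=cv2.INTER_CUBIC))
a=cv2.imread("pics/scene0.png")[160:270,195:370]; cv2.imwrite("pics/scene0z.png",cv2.resize(a,None,fx=4.5,fy=4.5,interpolation=cv2.INTER_CUBIC))
```

```text
(no output)
```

View pics/top0z.png

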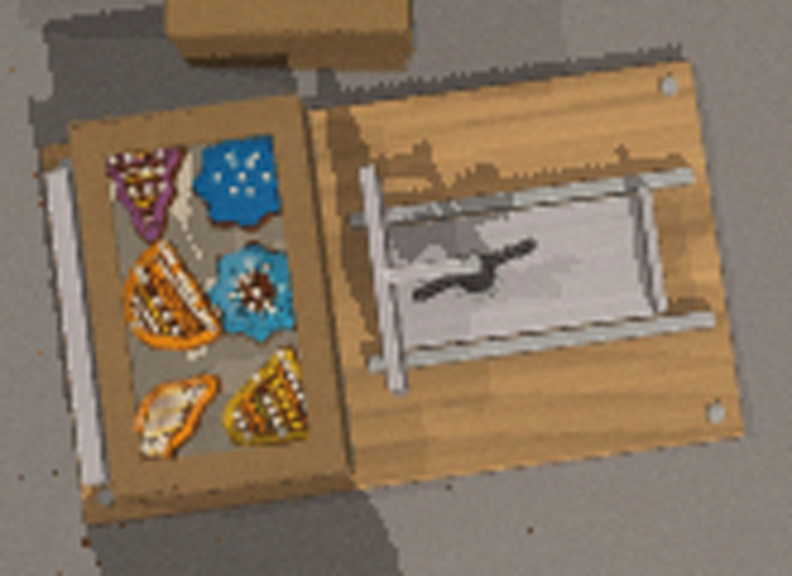

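View pics/scene0z.png

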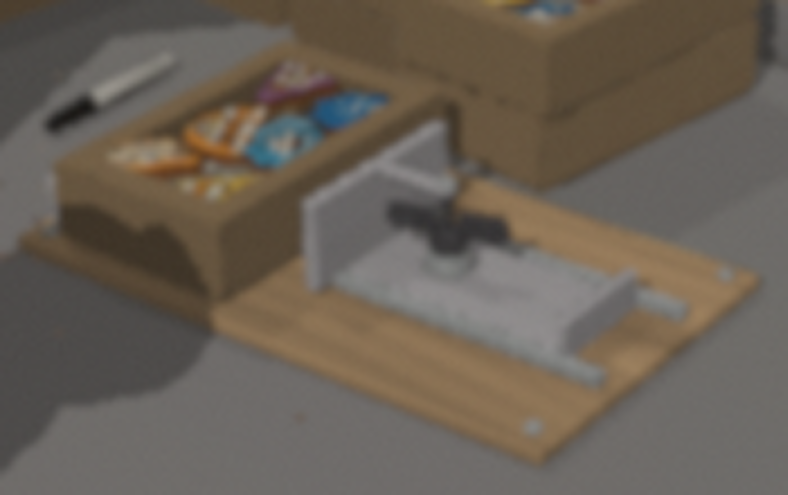

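```bash
cat > h.py <<'E'
import numpy as np, cv2
np.set_printoptions(precision=4,suppress=True)
def ray(c,u,v,z):
    d=c["R"].T@np.linalg.solve(c["mtx"],[u,v,1.]); o=-c["R"].T@c["t"]
    return o+d*(z-o[2])/d[2]
def proj(c,X):
    p=c["mtx"]@(c["R"]@np.asarray(X,float)+c["t"]); return p[:2]/p[2]
def zt(x,y,f=4.8,ox=170,oy=130): return (x+.5)/f-.5+ox,(y+.5)/f-.5+oy
E
python3 - <<'E'
from h import *
T=dict(np.load("top0.npz")); S=dict(np.load("scene0.npz"))
C={}
for n,p,z in [("br_far",(690,62),.012),("br_near",(743,437),.012),("bl_near",(88,524),.012),("bl_far",(40,148),.012),("fence_far_in",(70,168),.05),("fence_near_in",(103,483),.05),
 ("stop_far_r",(374,166),.081),("stop_near_r",(405,390),.081),("stop_far_l",(360,168),.081),("stop_near_l",(390,392),.081),("tab_far_r",(650,183),.041),("tab_near_r",(664,310),.041),("w1",(415,295),.065),("w2",(535,243),.065),("nut",(482,272),.065)]:
    C[n]=ray(T,*zt(*p),z); print(n,C[n][:2])
f=lambda a,b:np.degrees(np.arctan2(*(C[b]-C[a])[[1,0]]))
print("x dirs",f("br_near","br_far"),f("bl_near","bl_far"),f("stop_near_r","stop_far_r"),f("tab_near_r","tab_far_r"),f("fence_near_in","fence_far_in"))
print("y dir-90",f("br_far","bl_far")-90,f("br_near","bl_near")-90, "wing",f("w1","w2"))
# scene corners
z2=lambda x,y: zt(x,y,4.5,195,160)
for n,p,z in [("br_near?",(543,462),.012),("br_far",(760,282),.012)]: print("scene",n,ray(S,*z2(*p),z)[:2])
E
```

```text
br_far [ 0.7275 -0.1437]
br_near [ 0.4822 -0.1775]
bl_near [0.4246 0.2442]
bl_far [0.669  0.2802]
fence_far_in [0.6489 0.251 ]
fence_near_in [0.4503 0.2265]
stop_far_r [0.645  0.0566]
stop_near_r [0.5071 0.0364]
stop_far_l [0.6437 0.0652]
stop_near_l [0.5058 0.0456]
tab_far_r [ 0.6423 -0.1156]
tab_near_r [ 0.5612 -0.1245]
w1 [0.5673 0.0317]
w2 [ 0.6001 -0.0426]
nut [ 0.5818 -0.0097]
x dirs 7.829530926264183 8.376769910041842 8.319034543101537 6.2030633890476965 7.045894491301015
y dir-90 7.849383506065507 7.779357299036491 wing -66.2016659796598
scene br_near? [ 0.4759 -0.1891]
scene br_far [ 0.7193 -0.1534]
```

Run:
```python
from h import *
T=dict(np.load("top0.npz")); S=dict(np.load("scene0.npz"))
z2=lambda x,y: zt(x,y,4.5,195,160)
for n,pt,ps,z in [("sn",(715,413),(532,428),.013),("sf",(669,86),(725,275),.013),("stop far top",(367,166),(445,124),.081),("stop near top",(398,391),(310,202),.081)]:
    print(n,ray(T,*zt(*pt),z)[:2],ray(S,*z2(*ps),z)[:2])
a=cv2.imread("pics/scene0.png")[165:235,255:345]; 
z3=cv2.resize(a,None,fx=8.5,fy=8.5,interpolation=cv2.INTER_CUBIC); cv2.imwrite("pics/scene0n.png",z3)
# jig frame estimate
th=np.radians(7.8); ex=np.array([np.cos(th),np.sin(th)]); ey=np.array([-ex[1],ex[0]])
c=np.array([[0.7275,-0.1437],[0.4822,-0.1775],[0.4246,0.2442],[0.669,0.2802]])
loc=np.array([[.125,-.25],[-.125,-.25],[-.125,.18],[.125,.18]])
o=(c-loc[:,:1]*ex-loc[:,1:]*ey); print(o, o.mean(0))
```

```text
sn [ 0.4976 -0.1593] [ 0.4955 -0.1625]
sf [ 0.7113 -0.1299] [ 0.7093 -0.133 ]
stop far top [0.645  0.0609] [0.6425 0.0532]
stop near top [0.5065 0.0407] [0.5079 0.0383]
[[0.5697 0.087 ]
 [0.5721 0.0872]
 [0.5729 0.0828]
 [0.5696 0.0849]] [0.5711 0.0855]
```

View pics/scene0n.png

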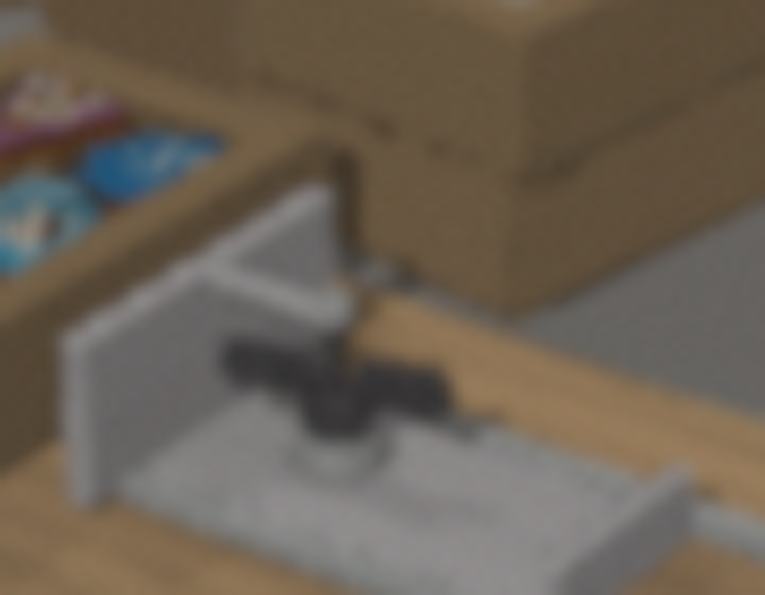

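>>> drive_tool(deltas=[{"slide":[0,0,0],"delta_rot":[0,0,-0.054],"hand":0},{"slide":[0,0,0],"delta_rot":[0,0,-0.054],"hand":0},{"slide":[0,0,0],"delta_rot":[0,0,-0.054],"hand":0},{"slide":[0,0,0],"delta_rot":[0,0,0],"hand":0},{"slide":[0,0,0],"delta_rot":[0,0,0],"hand":0}])

```text
time_s: 0.72
eef_pos: [0.2077, 0.536, 0.2311]
eef_rot: [-0.0, -0.068, 0.998, -0.0]
wrist_force: [0.5, 0.7, 0.1]
opening: 0.001
```

>>> drive_tool(deltas=[{"slide":[-0.374,-0.945,0],"delta_rot":[0,0,0],"hand":0},{"slide":[-0.374,-0.945,0],"delta_rot":[0,0,0],"hand":0},{"slide":[-0.374,-0.945,0],"delta_rot":[0,0,0],"hand":0},{"slide":[-0.374,-0.945,0],"delta_rot":[0,0,0],"hand":0},{"slide":[-0.374,-0.945,0],"delta_rot":[0,0,0],"hand":0}])

```text
time_s: 1.35
eef_pos: [0.3338, 0.3138, 0.2315]
eef_rot: [0.0, -0.068, 0.998, 0.0]
wrist_force: [0.5, -0.8, -0.2]
opening: 0.002
```

>>> drive_tool(deltas=[{"slide":[-0.374,-0.945,0],"delta_rot":[0,0,0],"hand":0},{"slide":[-0.374,-0.945,0],"delta_rot":[0,0,0],"hand":0},{"slide":[-0.374,-0.945,0],"delta_rot":[0,0,0],"hand":0},{"slide":[-0.374,-0.945,0],"delta_rot":[0,0,0],"hand":0},{"slide":[-0.374,-0.945,0],"delta_rot":[0,0,0],"hand":0}])

```text
time_s: 1.98
eef_pos: [0.4592, 0.0926, 0.2315]
eef_rot: [0.0, -0.068, 0.998, 0.0]
wrist_force: [-0.1, 0.5, 0.0]
opening: 0.002
```

>>> drive_tool(deltas=[{"slide":[-0.374,-0.945,0],"delta_rot":[0,0,0],"hand":0},{"slide":[-0.374,-0.945,0],"delta_rot":[0,0,0],"hand":0},{"slide":[-0.374,-0.945,0],"delta_rot":[0,0,0],"hand":0},{"slide":[-0.374,-0.945,0],"delta_rot":[0,0,0],"hand":0},{"slide":[-0.374,-0.945,0],"delta_rot":[0,0,0],"hand":0}])

```text
time_s: 2.6
eef_pos: [0.5845, -0.1284, 0.2312]
eef_rot: [0.0, -0.068, 0.998, 0.0]
wrist_force: [0.9, 0.5, 0.4]
opening: 0.002
```

>>> drive_tool(deltas=[{"slide":[-0.374,-0.945,0],"delta_rot":[0,0,0],"hand":0},{"slide":[0,0,0.8],"delta_rot":[0,0,0],"hand":0},{"slide":[0,0,0.8],"delta_rot":[0,0,0],"hand":0},{"slide":[0,0,0.8],"delta_rot":[0,0,0],"hand":0},{"slide":[0,0,0],"delta_rot":[0,0,0],"hand":0}])

```text
time_s: 3.22
eef_pos: [0.6062, -0.1698, 0.1074]
eef_rot: [-0.003, -0.069, 0.998, 0.002]
wrist_force: [-0.8, -0.1, -0.3]
opening: 0.003
```

```bash
cat >> h.py <<'E'
O=np.array([.5711,.0855]); th=np.radians(7.8); EX=np.array([np.cos(th),np.sin(th)]); EY=np.array([-EX[1],EX[0]])
def tojig(p): d=np.asarray(p)[:2]-O; return np.array([d@EX,d@EY])
def shot(tag,box=(170,130,165,120),f=4.8,cam="top"):
    from bench import ctrl
    c=ctrl.camera(cam); x,y,w,h=box; a=c["frame"][y:y+h,x:x+w,::-1]
    cv2.imwrite(f"pics/{tag}.png",cv2.resize(a,None,fx=f,fy=f,interpolation=cv2.INTER_CUBIC)); np.savez(f"{tag}.npz",**c); return c
E
python3 - <<'E'
from h import *
from bench import ctrl
o=ctrl.get_obs(); print(o["eef_pos"],tojig(o["eef_pos"]),o["q"],o["wrist_force"])
shot("top1",(170,130,165,120))
shot("sc1",(195,160,175,110),4.5,"scene")
E
```

```text
[ 0.6062 -0.1698  0.1074] [ 0.0001 -0.2577] [-0.4613  0.4334  1.5503 -0.      1.1659 -2.1692] [-0.8371 -0.1034 -0.253 ]
```

View pics/top1.png

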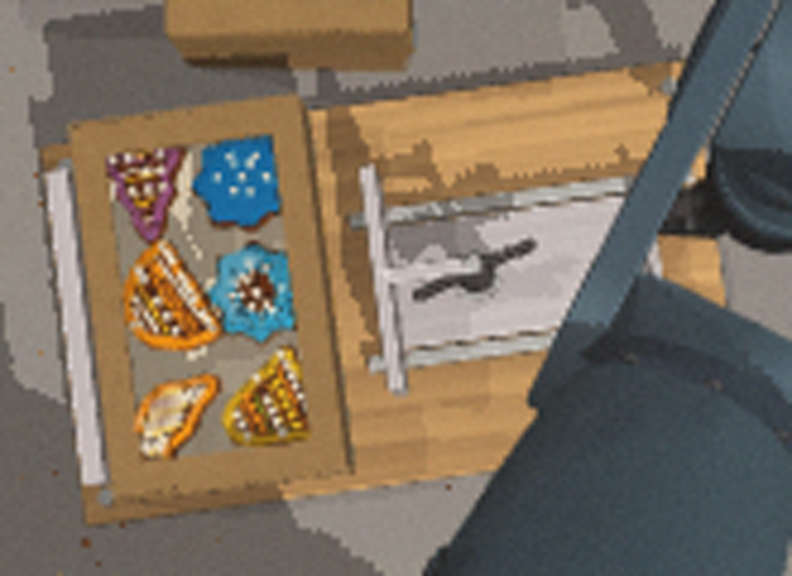

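View pics/sc1.png

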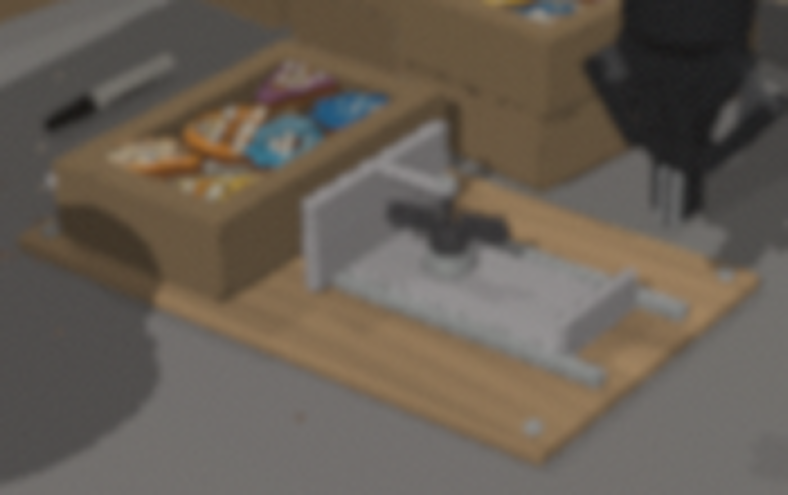

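>>> drive_tool(deltas=[{"slide":[0,0,0.55],"delta_rot":[0,0,0],"hand":0},{"slide":[0,0,0.55],"delta_rot":[0,0,0],"hand":0},{"slide":[0,0,0.5],"delta_rot":[0,0,0],"hand":0},{"slide":[0,0.2,0],"delta_rot":[0,0,0],"hand":0},{"slide":[0,0.2,0],"delta_rot":[0,0,0],"hand":0}])

```text
time_s: 3.95
eef_pos: [0.6077, -0.1511, 0.0338]
eef_rot: [0.002, -0.069, 0.998, -0.001]
wrist_force: [-0.4, 0.7, -0.5]
opening: 0.001
```

>>> drive_tool(deltas=[{"slide":[0,0.1,0],"delta_rot":[0,0,0],"hand":0},{"slide":[0,0.1,0],"delta_rot":[0,0,0],"hand":0},{"slide":[0,0.1,0],"delta_rot":[0,0,0],"hand":0},{"slide":[0,0.1,0],"delta_rot":[0,0,0],"hand":0},{"slide":[0,0,0],"delta_rot":[0,0,0],"hand":0}])

```text
time_s: 4.58
eef_pos: [0.6037, -0.132, 0.0316]
eef_rot: [0.0, -0.07, 0.998, -0.001]
wrist_force: [-0.2, -3.4, -0.0]
opening: -0.002
```

Run:
```python
from h import *
from bench import ctrl
o=ctrl.get_obs(); print(o["eef_pos"],tojig(o["eef_pos"]),o["wrist_force"])
shot("sc2",(195,160,175,110),4.5,"scene")
```

```text
[ 0.6037 -0.132   0.0316] [ 0.0028 -0.2199] [-0.1756 -3.4343 -0.0382]
```

View pics/sc2.png

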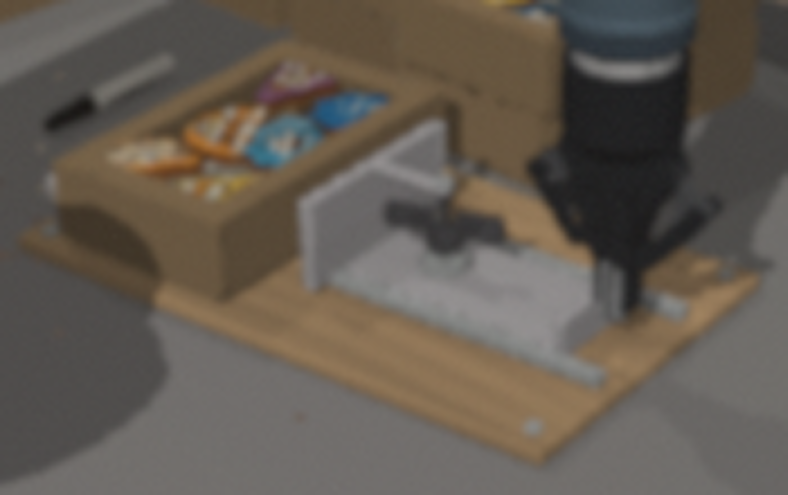

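>>> drive_tool(deltas=[{"slide":[0.02,0.1,0.03],"delta_rot":[0,0,0],"hand":0},{"slide":[0.02,0.1,0.03],"delta_rot":[0,0,0],"hand":0},{"slide":[0,0.1,0],"delta_rot":[0,0,0],"hand":0},{"slide":[0,0.1,0],"delta_rot":[0,0,0],"hand":0},{"slide":[0,0.1,0],"delta_rot":[0,0,0],"hand":0}])

```text
time_s: 5.25
eef_pos: [0.6006, -0.109, 0.0309]
eef_rot: [0.003, -0.069, 0.998, -0.002]
wrist_force: [1.9, -5.9, 9.2]
opening: 0.002
```

Run:
```python
from h import *
from bench import ctrl
o=ctrl.get_obs(); print(o["eef_pos"],tojig(o["eef_pos"]),o["wrist_force"])
shot("top3"); print(ctrl.get_obs()["wrist_force"], tojig(ctrl.get_obs()["eef_pos"]))
```

```text
[ 0.6006 -0.109   0.0309] [ 0.0028 -0.1967] [ 1.8644 -5.8812  9.2382]
[ 0.8406 -5.0502  9.4939] [ 0.0028 -0.1959]
```

View pics/top3.png

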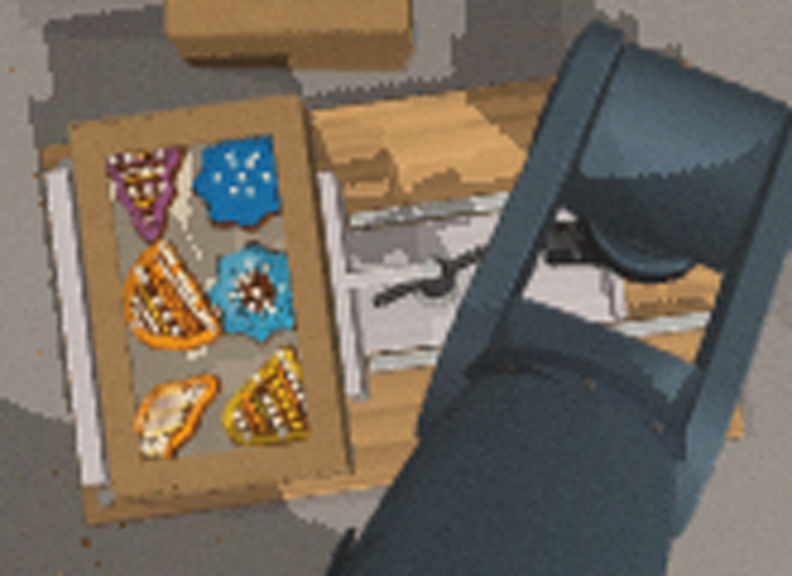

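>>> drive_tool(deltas=[{"slide":[0,0.06,-0.06],"delta_rot":[0,0,0],"hand":0},{"slide":[0,0.06,0],"delta_rot":[0,0,0],"hand":0},{"slide":[0,0.06,0],"delta_rot":[0,0,0],"hand":0},{"slide":[0,0.06,0],"delta_rot":[0,0,0],"hand":0},{"slide":[0,0,0],"delta_rot":[0,0,0],"hand":0}])

```text
time_s: 5.92
eef_pos: [0.5978, -0.0968, 0.0324]
eef_rot: [0.002, -0.069, 0.998, -0.001]
wrist_force: [0.7, -6.8, 1.7]
opening: -0.002
```

Run:
```python
from h import *
from bench import ctrl
o=ctrl.get_obs(); print(o["eef_pos"],tojig(o["eef_pos"]),o["wrist_force"])
shot("top4"); shot("sc4",(195,160,175,110),4.5,"scene")
```

```text
[ 0.5978 -0.0968  0.0324] [ 0.0017 -0.1842] [ 0.723  -6.7541  1.6561]
```

View pics/top4.png

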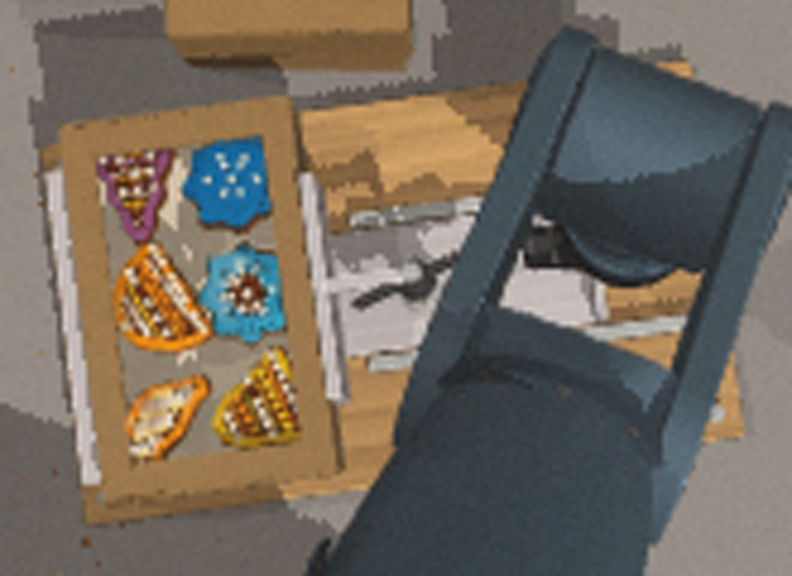

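View pics/sc4.png

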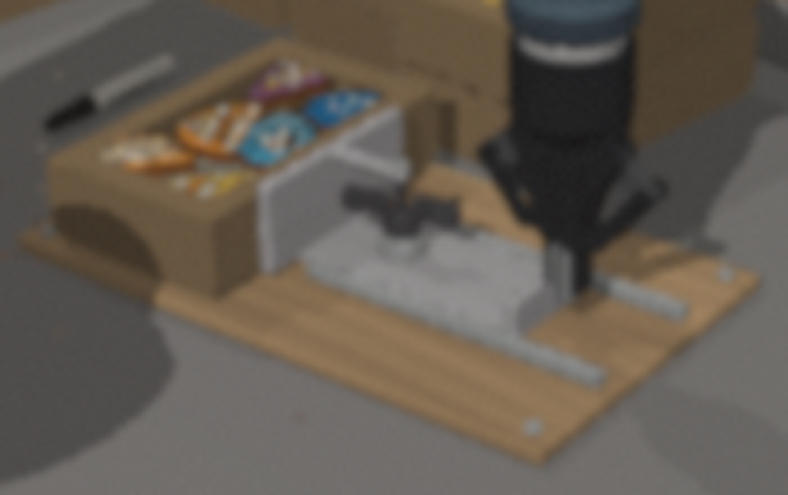

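>>> drive_tool(deltas=[{"slide":[0.03,0.04,0],"delta_rot":[0,0,0],"hand":0},{"slide":[0,0.04,0],"delta_rot":[0,0,0],"hand":0},{"slide":[0,0.04,0],"delta_rot":[0,0,0],"hand":0},{"slide":[0,0,0],"delta_rot":[0,0,0],"hand":0},{"slide":[0,0,0],"delta_rot":[0,0,0],"hand":0}])

```text
time_s: 6.65
eef_pos: [0.597, -0.0938, 0.0328]
eef_rot: [0.003, -0.069, 0.998, -0.004]
wrist_force: [5.3, -15.4, -2.0]
opening: 0.002
```

Run:
```python
from h import *
from bench import ctrl
o=ctrl.get_obs(); print(o["eef_pos"],tojig(o["eef_pos"]),o["wrist_force"])
shot("top5")
```

```text
[ 0.597  -0.0938  0.0328] [ 0.0013 -0.1811] [  5.3429 -15.4336  -2.0182]
```

View pics/top5.png

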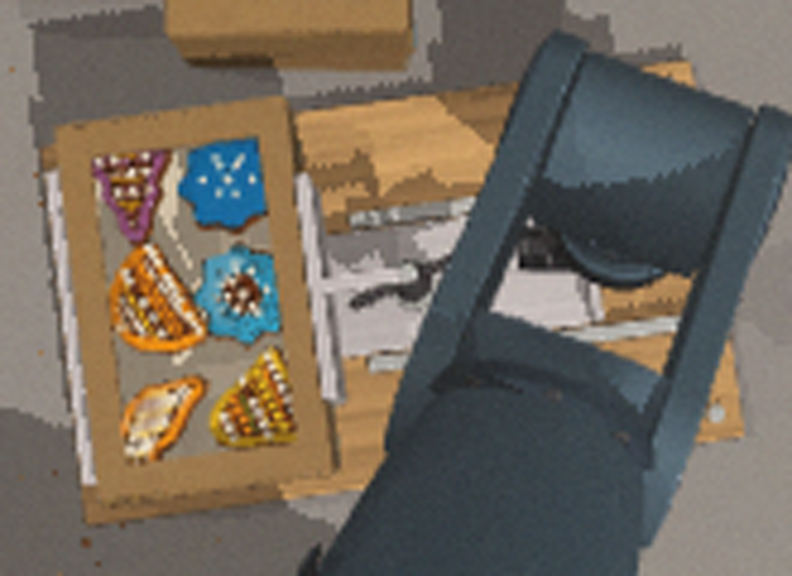

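>>> drive_tool(deltas=[{"slide":[0.02,0.04,0],"delta_rot":[0,0,0],"hand":0},{"slide":[0,0.04,0],"delta_rot":[0,0,0],"hand":0},{"slide":[0,0,0],"delta_rot":[0,0,0],"hand":0},{"slide":[0,0,0],"delta_rot":[0,0,0],"hand":0},{"slide":[0,0,0],"delta_rot":[0,0,0],"hand":0}])

```text
time_s: 7.32
eef_pos: [0.5966, -0.0933, 0.0333]
eef_rot: [0.004, -0.069, 0.998, -0.006]
wrist_force: [7.6, -27.3, -6.1]
opening: -0.002
```

Run:
```python
from h import *
from bench import ctrl
o=ctrl.get_obs(); print(o["eef_pos"],tojig(o["eef_pos"]),o["wrist_force"])
shot("top6")
```

```text
[ 0.5966 -0.0933  0.0333] [ 0.001  -0.1806] [  7.5931 -27.287   -6.0906]
```

View pics/top6.png

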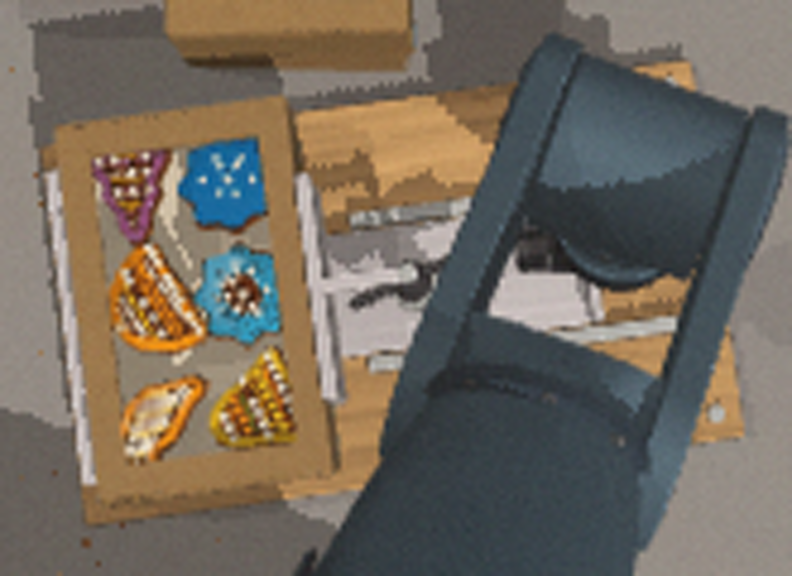

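>>> drive_tool(deltas=[{"slide":[0,-0.3,0],"delta_rot":[0,0,0],"hand":0},{"slide":[0,-0.6,0],"delta_rot":[0,0,0],"hand":0},{"slide":[0,-0.6,0],"delta_rot":[0,0,0],"hand":0},{"slide":[0,-0.3,-0.8],"delta_rot":[0,0,0],"hand":0},{"slide":[-0.6,0,-0.8],"delta_rot":[0,0,0],"hand":0}])

```text
time_s: 8.0
eef_pos: [0.6327, -0.1712, 0.1107]
eef_rot: [-0.002, -0.068, 0.998, 0.001]
wrist_force: [0.6, 0.1, 0.8]
opening: -0.002
```

>>> drive_tool(deltas=[{"slide":[-0.9,-0.6,0],"delta_rot":[0,0,0],"hand":0},{"slide":[-0.6,-0.6,0],"delta_rot":[0,0,0],"hand":0},{"slide":[0,0,0],"delta_rot":[0,0,0],"hand":0},{"slide":[0,0,0],"delta_rot":[0,0,0],"hand":0},{"slide":[0,0,0],"delta_rot":[0,0,0],"hand":0}])

```text
time_s: 8.62
eef_pos: [0.7164, -0.2184, 0.1111]
eef_rot: [-0.001, -0.07, 0.998, 0.001]
wrist_force: [-0.4, 0.3, -0.1]
opening: -0.002
```

Run:
```python
from h import *
from bench import ctrl
o=ctrl.get_obs(); print(o["eef_pos"],tojig(o["eef_pos"]),o["wrist_force"],o["q"])
shot("top7"); shot("top7n",(210,165,90,60),8.5); shot("sc7n",(240,170,90,60),8.5,"scene")
```

```text
[ 0.7164 -0.2184  0.1111] [ 0.1027 -0.3208] [-0.4369  0.2895 -0.1249] [-0.454   0.6664  1.1918  0.0004  1.2848 -2.1646]
```

View pics/top7.png

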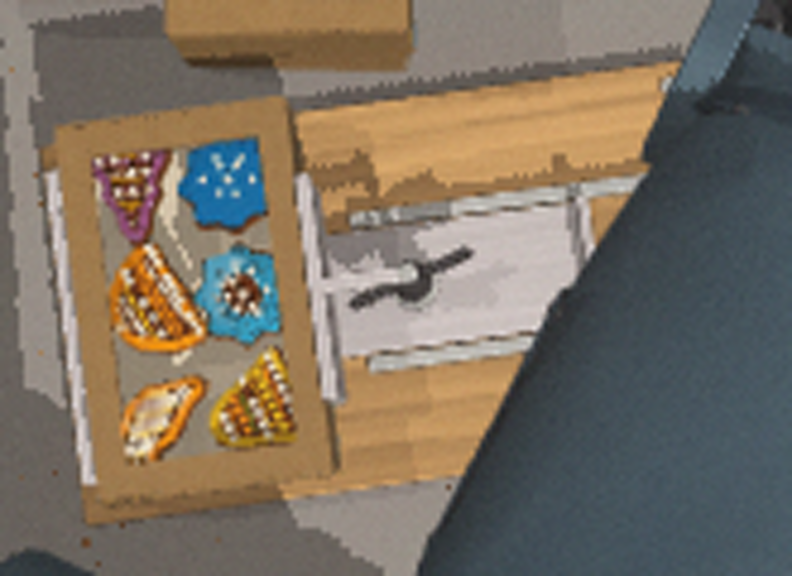

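View pics/sc7n.png

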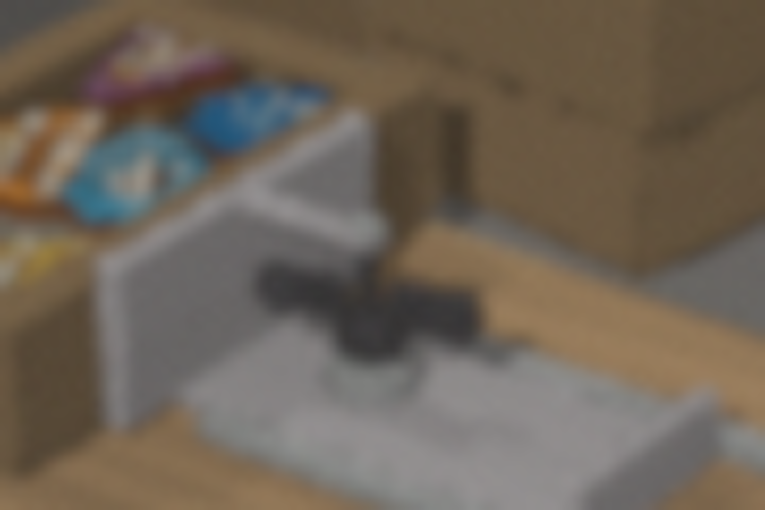

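View pics/top7n.png

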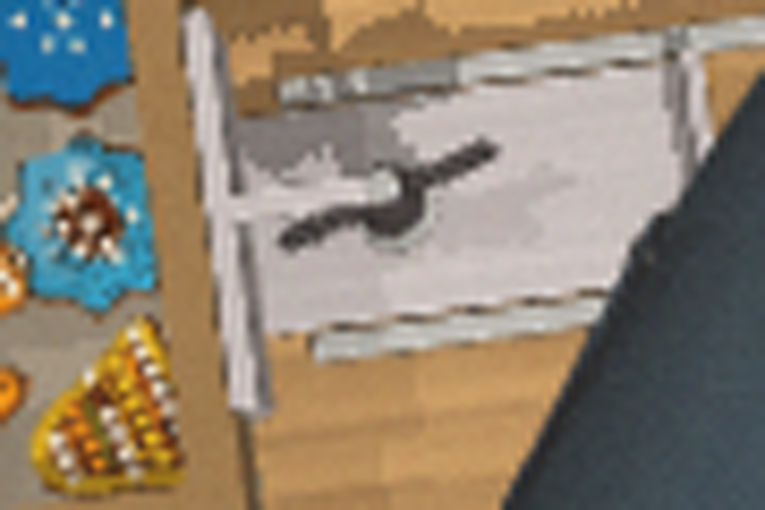

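Run:
```python
from h import *
T=dict(np.load("top7n.npz")); S=dict(np.load("sc7n.npz"))
q=lambda x,y:zt(x,y,8.5,210,165); qs=lambda x,y:zt(x,y,8.5,240,170)
w1=ray(T,*q(282,241),.063); w2=ray(T,*q(494,147),.063); m=(w1+w2)/2
print("mid",m[:2],tojig(m),"len",np.linalg.norm(w1-w2)); d=w2-w1; print("cw ang", 7.8-np.degrees(np.arctan2(d[1],d[0])))
print("strap end",tojig(ray(T,*q(390,186),.081)))
# scene: wing ends centre mid-height .054
w1=ray(S,*qs(268,288),.054); w2=ray(S,*qs(470,318),.054); m=(w1+w2)/2; d=w2-w1
print("scene mid",m[:2],tojig(m),np.linalg.norm(d),7.8-np.degrees(np.arctan2(d[1],d[0])))
# stop top corners, box corners, fence
z=lambda x,y:zt(x,y)
for n,p,h in [("stopL far",(296,172),.081),("stopL near",(327,400),.081),("fence in far",(60,170),.05),("box rfar",(288,96),.074),("box rnear",(338,468),.074),("box lfar",(55,127),.074),("box lnear",(88,505),.074)]: print(n,tojig(ray(dict(np.load("top7.npz")),*z(*p),h)))
```

```text
mid [0.5786 0.0345] [ 0.0005 -0.0516] len 0.08139220258622876
cw ang 73.50013993649829
strap end [ 0.0007 -0.0534]
scene mid [0.5768 0.0317] [-0.0017 -0.0541] 0.07285767561828002 70.86588800101924
stopL far [0.0719 0.0093]
stopL near [-0.0699  0.008 ]
fence in far [0.0991 0.1599]
box rfar [0.1212 0.009 ]
box rnear [-0.1116  0.0072]
box lfar [0.121  0.1544]
box lnear [-0.1138  0.1614]
```

>>> drive_tool(deltas=[{"slide":[0.229,0.84,0],"delta_rot":[0,0,0],"hand":0},{"slide":[0.229,0.84,0],"delta_rot":[0,0,0],"hand":0},{"slide":[0.229,0.84,0],"delta_rot":[0,0,0],"hand":0},{"slide":[0.229,0.84,0],"delta_rot":[0,0,0],"hand":0},{"slide":[0.229,0.84,0],"delta_rot":[0,0,0],"hand":0}])

```text
time_s: 9.4
eef_pos: [0.6306, -0.018, 0.1119]
eef_rot: [0.0, -0.07, 0.998, -0.0]
wrist_force: [-0.2, -0.4, 0.2]
opening: 0.003
```

>>> drive_tool(deltas=[{"slide":[0.229,0.84,0],"delta_rot":[0,0,0],"hand":0},{"slide":[0,0,0.3],"delta_rot":[0,0,0],"hand":0},{"slide":[0,0,0.3],"delta_rot":[0,0,0],"hand":0},{"slide":[0,0,0],"delta_rot":[0,0,0],"hand":0},{"slide":[0,0,0],"delta_rot":[0,0,0],"hand":0}])

```text
time_s: 10.02
eef_pos: [0.6146, 0.0195, 0.0811]
eef_rot: [-0.0, -0.069, 0.998, -0.0]
wrist_force: [0.0, 0.2, 0.8]
opening: -0.002
```

```bash
cat >> h.py <<'E'
N=np.array([0.,-52.])
def c(a,r=27.):
    a=np.radians(a); d=np.array([np.cos(a),np.sin(a)]); n=np.array([-d[1],d[0]])
    return r*d+(3+11*abs(n[0])+14.5*abs(n[1]))*n
E
python3 - <<'E'
from h import *
from bench import ctrl
o=ctrl.get_obs(); p=tojig(o["eef_pos"])*1e3-N; print(o["eef_pos"],p,o["wrist_force"],o["eef_rot"])
shot("top8n",(210,165,90,60),8.5); shot("sc8n",(240,160,90,70),8.5,"scene")
pp=p
for a in range(-73,-260,-13):
    q=c(a); dl=q-pp; print(a,q,"tool",np.round([-dl[0]/50,dl[1]/50],3)); pp=q
E
```

```text
[0.6146 0.0195 0.0811] [ 34.1165 -19.3032] [0.0256 0.2113 0.8361] [-0.0001 -0.0688  0.9976 -0.    ]
-73 [ 24.8768 -20.6281] tool [ 0.185 -0.026]
-86 [ 16.8316 -25.889 ] tool [ 0.161 -0.105]
-99 [ 11.7105 -29.1913] tool [ 0.102 -0.066]
-112 [  7.1598 -32.0132] tool [ 0.091 -0.056]
-125 [  1.1648 -33.7765] tool [ 0.12  -0.035]
-138 [ -5.9221 -33.7737] tool [0.142 0.   ]
-151 [-13.4265 -31.4699] tool [0.15  0.046]
-164 [-20.4495 -26.6389] tool [0.14  0.097]
-177 [-26.018  -19.4441] tool [0.111 0.144]
-190 [-29.9221 -14.2098] tool [0.078 0.105]
-203 [-32.9204  -8.4544] tool [0.06  0.115]
-216 [-34.3024  -1.278 ] tool [0.028 0.144]
-229 [-33.4226   6.7215] tool [-0.018  0.16 ]
-242 [-29.9107  14.6756] tool [-0.07   0.159]
-255 [-23.774   21.5822] tool [-0.123  0.138]
```

View pics/sc8n.png

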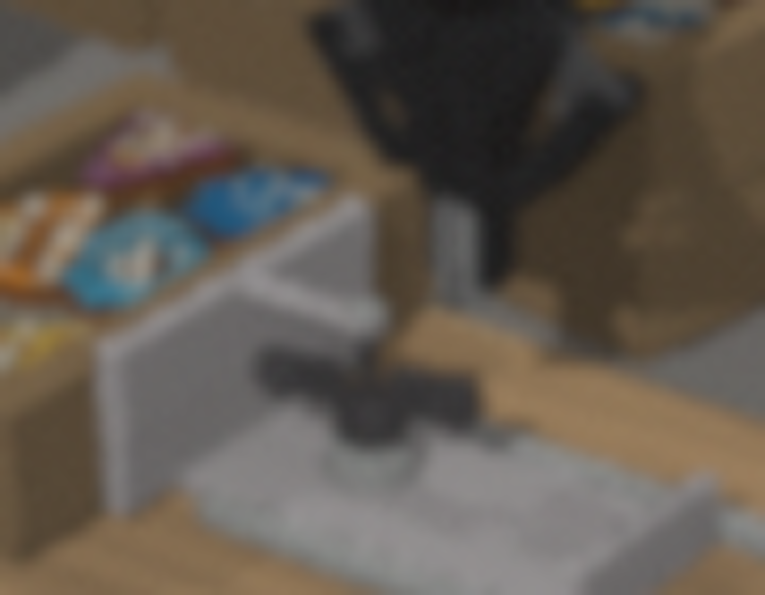

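View pics/top8n.png

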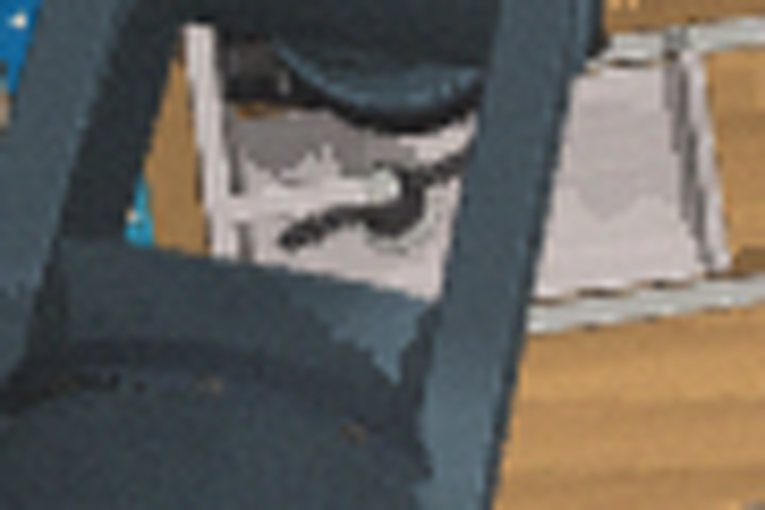

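>>> drive_tool(deltas=[{"slide":[0,0,0.3],"delta_rot":[0,0,0],"hand":0},{"slide":[0,0,0.3],"delta_rot":[0,0,0],"hand":0},{"slide":[0,0,0],"delta_rot":[0,0,0],"hand":0},{"slide":[0.1,-0.02,0],"delta_rot":[0,0,0],"hand":0},{"slide":[0.085,-0.01,0],"delta_rot":[0,0,0],"hand":0}])

```text
time_s: 10.75
eef_pos: [0.6053, 0.0177, 0.0517]
eef_rot: [0.0, -0.07, 0.998, -0.0]
wrist_force: [0.4, -0.8, 0.4]
opening: -0.002
```

>>> drive_tool(deltas=[{"slide":[0.161,-0.105,0],"delta_rot":[0,0,0],"hand":0},{"slide":[0.102,-0.066,0],"delta_rot":[0,0,0],"hand":0},{"slide":[0.091,-0.056,0],"delta_rot":[0,0,0],"hand":0},{"slide":[0,0,0],"delta_rot":[0,0,0],"hand":0},{"slide":[0,0,0],"delta_rot":[0,0,0],"hand":0}])

```text
time_s: 11.38
eef_pos: [0.5892, 0.0038, 0.0513]
eef_rot: [-0.0, -0.069, 0.998, -0.0]
wrist_force: [-0.2, -0.8, -0.5]
opening: 0.003
```

Run:
```python
from h import *
from bench import ctrl
o=ctrl.get_obs(); p=tojig(o["eef_pos"])*1e3-N; print(o["eef_pos"],p,o["wrist_force"],o["eef_rot"])
shot("top9n",(210,165,90,60),8.5); shot("sc9n",(240,160,90,70),8.5,"scene")
```

```text
[0.5892 0.0038 0.0513] [  6.8604 -31.3592] [-0.1674 -0.7761 -0.5336] [-0.0002 -0.0695  0.9976 -0.0001]
```

View pics/sc9n.png

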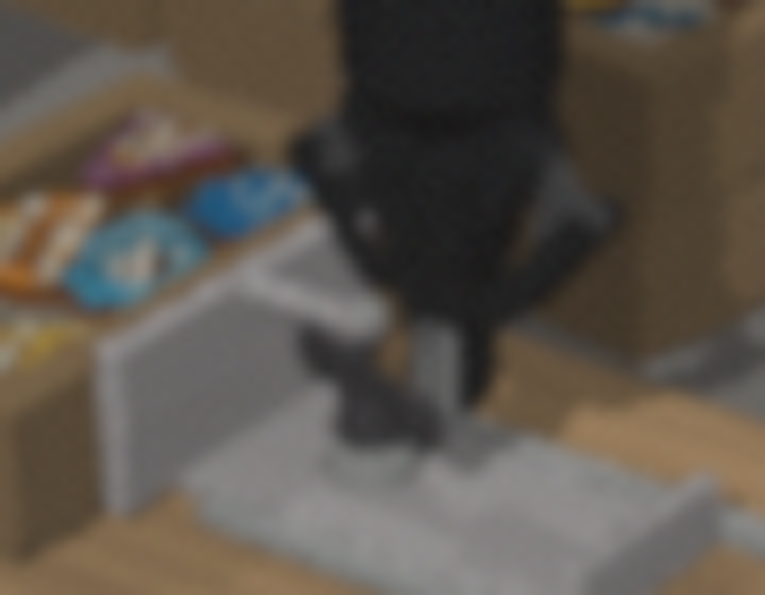

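View pics/top9n.png

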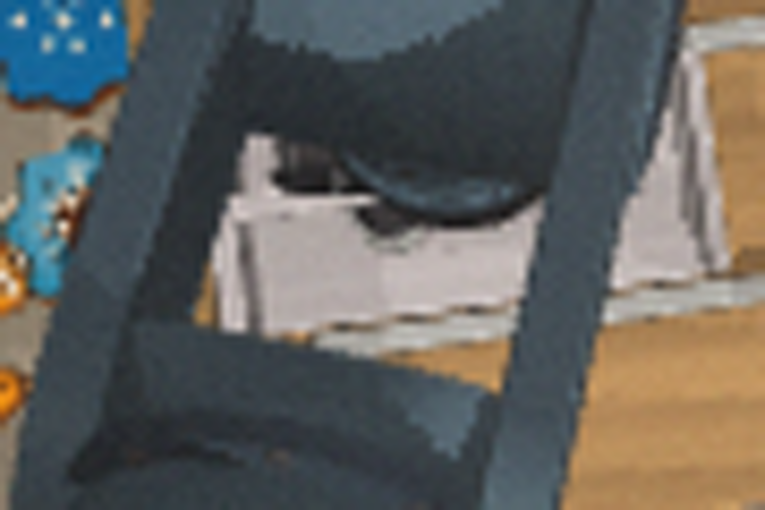

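>>> drive_tool(deltas=[{"slide":[0.12,-0.035,0],"delta_rot":[0,0,0],"hand":0},{"slide":[0.142,0,0],"delta_rot":[0,0,0],"hand":0},{"slide":[0.15,0.046,0],"delta_rot":[0,0,0],"hand":0},{"slide":[0.14,0.097,0],"delta_rot":[0,0,0],"hand":0},{"slide":[0.111,0.144,0],"delta_rot":[0,0,0],"hand":0}])

```text
time_s: 12.1
eef_pos: [0.5542, 0.0121, 0.0514]
eef_rot: [-0.0, -0.069, 0.998, -0.0]
wrist_force: [1.2, -1.2, -0.1]
opening: -0.001
```

>>> drive_tool(deltas=[{"slide":[0.078,0.105,0],"delta_rot":[0,0,0],"hand":0},{"slide":[0.06,0.115,0],"delta_rot":[0,0,0],"hand":0},{"slide":[0.028,0.144,0],"delta_rot":[0,0,0],"hand":0},{"slide":[-0.018,0.16,0],"delta_rot":[0,0,0],"hand":0},{"slide":[0,0,0],"delta_rot":[0,0,0],"hand":0}])

```text
time_s: 12.72
eef_pos: [0.5434, 0.0378, 0.0511]
eef_rot: [-0.0, -0.07, 0.998, 0.0]
wrist_force: [-0.7, -0.2, -0.4]
opening: 0.002
```

Run:
```python
from h import *
from bench import ctrl
o=ctrl.get_obs(); p=tojig(o["eef_pos"])*1e3-N; print(o["eef_pos"],p,o["wrist_force"],o["eef_rot"])
shot("top10n",(210,165,90,60),8.5); shot("sc10n",(240,160,90,70),8.5,"scene")
```

```text
[0.5434 0.0378 0.0511] [-33.8876   8.4622] [-0.712  -0.2046 -0.3655] [-0.0004 -0.07    0.9975  0.0002]
```

View pics/sc10n.png

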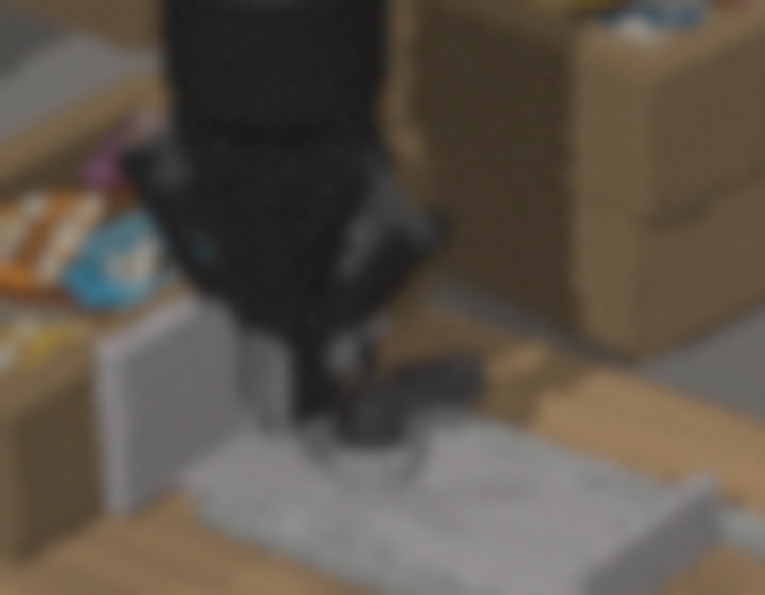

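View pics/top10n.png

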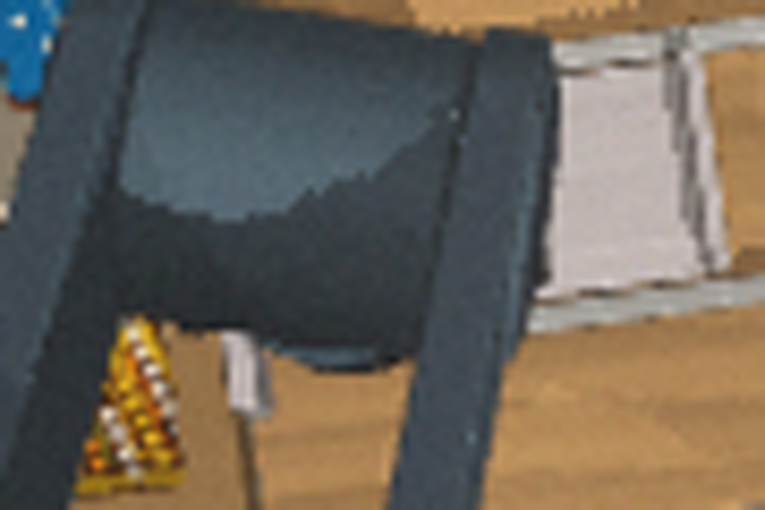

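>>> drive_tool(deltas=[{"slide":[-0.07,0.15,0],"delta_rot":[0,0,0],"hand":0},{"slide":[0,0,0],"delta_rot":[0,0,0],"hand":0},{"slide":[0.3,-0.2,0],"delta_rot":[0,0,0],"hand":0},{"slide":[0,0,-0.6],"delta_rot":[0,0,0],"hand":0},{"slide":[0,0,-0.6],"delta_rot":[0,0,0],"hand":0}])

```text
time_s: 13.45
eef_pos: [0.5312, 0.0321, 0.1113]
eef_rot: [-0.001, -0.069, 0.998, 0.0]
wrist_force: [-0.0, 0.3, 1.2]
opening: 0.0
```

>>> drive_tool(deltas=[{"slide":[-0.85,-0.17,0],"delta_rot":[0,0,0],"hand":0},{"slide":[-0.85,-0.17,0],"delta_rot":[0,0,0],"hand":0},{"slide":[0,0,0],"delta_rot":[0,0,0],"hand":0},{"slide":[0,0,0],"delta_rot":[0,0,0],"hand":0},{"slide":[0,0,0],"delta_rot":[0,0,0],"hand":0}])

```text
time_s: 14.08
eef_pos: [0.6179, 0.0277, 0.111]
eef_rot: [-0.001, -0.069, 0.998, 0.0]
wrist_force: [-0.2, 0.9, 0.9]
opening: -0.003
```

Run:
```python
from h import *
from bench import ctrl
o=ctrl.get_obs(); p=tojig(o["eef_pos"])*1e3-N; print(o["eef_pos"],p,o["wrist_force"],o["eef_rot"])
shot("top11n",(210,165,90,60),8.5); shot("sc11n",(240,160,90,70),8.5,"scene")
```

```text
[0.6179 0.0277 0.111 ] [ 38.4898 -11.5828] [-0.2095  0.8937  0.8992] [-0.0007 -0.0695  0.9976  0.0002]
```

View pics/sc11n.png

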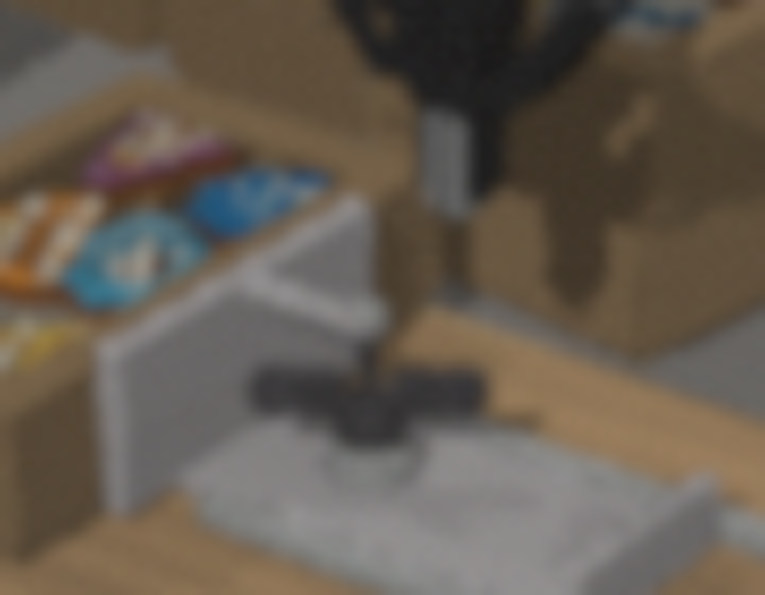

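View pics/top11n.png

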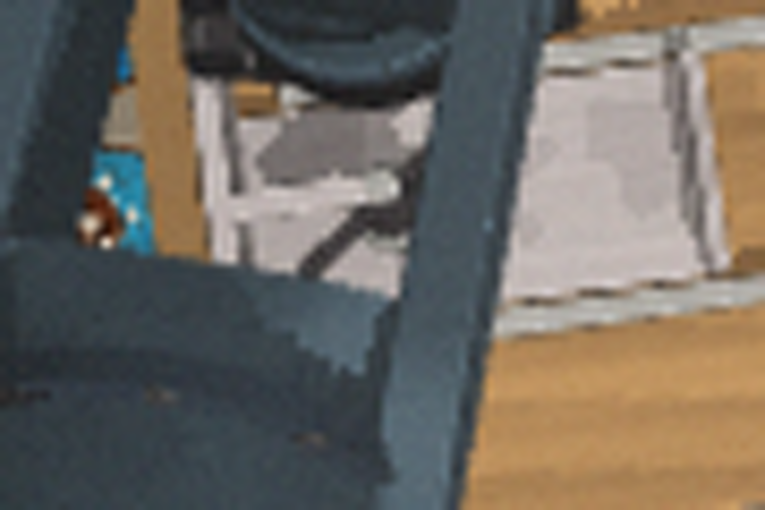

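Run:
```python
from h import *
S=dict(np.load("sc11n.npz"));T=dict(np.load("top11n.npz"))
qs=lambda x,y:zt(x,y,8.5,240,160)
w1=ray(S,*qs(258,388),.052); w2=ray(S,*qs(478,392),.052); m=(w1+w2)/2; d=w2-w1
print(tojig(m),np.linalg.norm(d),7.8-np.degrees(np.arctan2(d[1],d[0])))
w1=ray(T,*zt(310,270,8.5,210,165),.06); d=-(tojig(w1)*1e3-N); print(np.linalg.norm(d),-np.degrees(np.arctan2(d[1],d[0])))
p=np.array([38.5,-11.6]); pp=p
for a in list(range(-57,-245,-13)):
    q=c(a); dl=q-pp; print(a,q,"tool",np.round([-dl[0]/50,dl[1]/50],3)); pp=q
```

```text
[-0.0001 -0.0526] 0.07545717269535478 56.06534871551706
38.292663048101026 54.60837472772281
-57 [ 31.5815 -11.6845] tool [ 0.138 -0.002]
-70 [ 26.4271 -19.1141] tool [ 0.103 -0.149]
-83 [ 18.8587 -24.8872] tool [ 0.151 -0.115]
-96 [ 12.5485 -28.4676] tool [ 0.126 -0.072]
-109 [  8.3438 -31.4288] tool [ 0.084 -0.059]
-122 [  2.6636 -33.5022] tool [ 0.114 -0.041]
-135 [ -4.2206 -33.9632] tool [ 0.138 -0.009]
-148 [-11.7023 -32.2235] tool [0.15  0.035]
-161 [-18.9228 -27.9761] tool [0.144 0.085]
-174 [-24.911  -21.2909] tool [0.12  0.134]
-187 [-29.0817 -15.3024] tool [0.083 0.12 ]
-200 [-32.3447  -9.9237] tool [0.065 0.108]
-213 [-34.1642  -3.0341] tool [0.036 0.138]
-226 [-33.8513   4.8446] tool [-0.006  0.158]
-239 [-30.961   12.8959] tool [-0.058  0.161]
```

>>> drive_tool(deltas=[{"slide":[0,0,0.62],"delta_rot":[0,0,0],"hand":0},{"slide":[0,0,0.62],"delta_rot":[0,0,0],"hand":0},{"slide":[0,0,0],"delta_rot":[0,0,0],"hand":0},{"slide":[0.138,-0.002,0],"delta_rot":[0,0,0],"hand":0},{"slide":[0.103,-0.149,0],"delta_rot":[0,0,0],"hand":0}])

```text
time_s: 14.8
eef_pos: [0.6089, 0.0188, 0.0509]
eef_rot: [0.001, -0.07, 0.998, -0.0]
wrist_force: [0.4, 2.9, -0.6]
opening: -0.0
```

>>> drive_tool(deltas=[{"slide":[0.151,-0.115,0],"delta_rot":[0,0,0],"hand":0},{"slide":[0.126,-0.072,0],"delta_rot":[0,0,0],"hand":0},{"slide":[0.084,-0.059,0],"delta_rot":[0,0,0],"hand":0},{"slide":[0.114,-0.041,0],"delta_rot":[0,0,0],"hand":0},{"slide":[0.138,-0.009,0],"delta_rot":[0,0,0],"hand":0}])

```text
time_s: 15.42
eef_pos: [0.58, -0.0006, 0.0494]
eef_rot: [0.0, -0.069, 0.998, -0.0]
wrist_force: [2.4, 1.1, -0.6]
opening: 0.001
```

>>> drive_tool(deltas=[{"slide":[0.15,0.035,0],"delta_rot":[0,0,0],"hand":0},{"slide":[0.144,0.085,0],"delta_rot":[0,0,0],"hand":0},{"slide":[0.12,0.134,0],"delta_rot":[0,0,0],"hand":0},{"slide":[0.083,0.12,0],"delta_rot":[0,0,0],"hand":0},{"slide":[0,0,0],"delta_rot":[0,0,0],"hand":0}])

```text
time_s: 16.05
eef_pos: [0.5522, 0.0154, 0.0492]
eef_rot: [-0.0, -0.07, 0.998, 0.0]
wrist_force: [-0.2, -0.1, 0.8]
opening: -0.001
```

Run:
```python
from h import *
from bench import ctrl
o=ctrl.get_obs(); p=tojig(o["eef_pos"])*1e3-N; print(o["eef_pos"],p,o["wrist_force"],o["eef_rot"])
shot("sc12n",(240,160,90,70),8.5,"scene")
```

```text
[0.5522 0.0154 0.0492] [-28.2468 -14.8489] [-0.162  -0.1032  0.8196] [-0.0005 -0.0699  0.9976  0.0001]
```

View pics/sc12n.png

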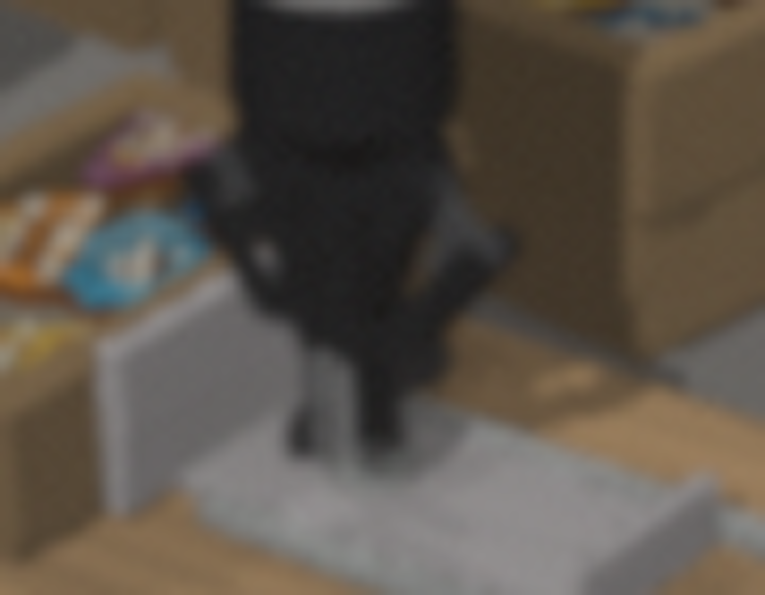

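>>> drive_tool(deltas=[{"slide":[0.065,0.108,0],"delta_rot":[0,0,0],"hand":0},{"slide":[0.036,0.138,0],"delta_rot":[0,0,0],"hand":0},{"slide":[-0.006,0.158,0],"delta_rot":[0,0,0],"hand":0},{"slide":[-0.058,0.161,0],"delta_rot":[0,0,0],"hand":0},{"slide":[0,0,0],"delta_rot":[0,0,0],"hand":0}])

```text
time_s: 16.73
eef_pos: [0.5469, 0.0435, 0.0491]
eef_rot: [-0.0, -0.07, 0.998, 0.0]
wrist_force: [0.5, -0.4, 1.4]
opening: -0.001
```

>>> drive_tool(deltas=[{"slide":[0.3,-0.15,0],"delta_rot":[0,0,0],"hand":0},{"slide":[0,0,-0.62],"delta_rot":[0,0,0],"hand":0},{"slide":[0,0,-0.62],"delta_rot":[0,0,0],"hand":0},{"slide":[-0.85,-0.17,0],"delta_rot":[0,0,0],"hand":0},{"slide":[-0.85,-0.17,0],"delta_rot":[0,0,0],"hand":0}])

```text
time_s: 17.35
eef_pos: [0.6203, 0.0271, 0.1122]
eef_rot: [0.0, -0.069, 0.998, -0.0]
wrist_force: [0.3, 0.1, 0.5]
opening: -0.002
```

Run:
```python
from h import *
from bench import ctrl
o=ctrl.get_obs(); p=tojig(o["eef_pos"])*1e3-N; print(o["eef_pos"],p,o["wrist_force"],o["eef_rot"])
shot("top13n",(210,165,90,60),8.5); shot("sc13n",(240,160,90,70),8.5,"scene")
```

```text
[0.6203 0.0271 0.1122] [ 40.8234 -12.5163] [0.2867 0.0781 0.4682] [ 0.0004 -0.0693  0.9976 -0.0001]
```

View pics/sc13n.png

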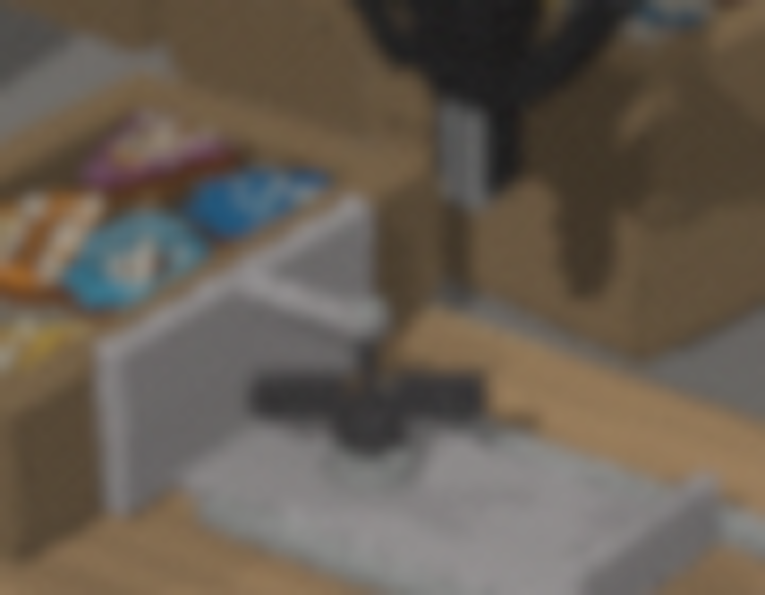

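View pics/top13n.png

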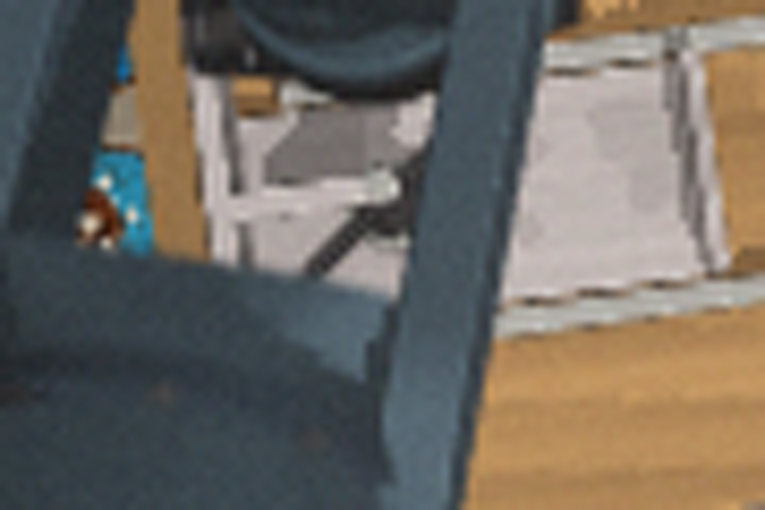

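>>> drive_tool(deltas=[{"slide":[0,0,0.65],"delta_rot":[0,0,0],"hand":0},{"slide":[0,0,0.65],"delta_rot":[0,0,0],"hand":0},{"slide":[0,0,0],"delta_rot":[0,0,0],"hand":0},{"slide":[0.18,0.01,0],"delta_rot":[0,0,0],"hand":0},{"slide":[0.103,-0.149,0],"delta_rot":[0,0,0],"hand":0}])

```text
time_s: 18.08
eef_pos: [0.607, 0.0193, 0.0479]
eef_rot: [0.001, -0.07, 0.998, 0.0]
wrist_force: [0.0, 1.6, 1.4]
opening: -0.002
```

>>> drive_tool(deltas=[{"slide":[0.075,-0.06,0],"delta_rot":[0,0,0],"hand":0},{"slide":[0.075,-0.055,0],"delta_rot":[0,0,0],"hand":0},{"slide":[0.04,-0.025,0],"delta_rot":[0,0,0],"hand":0},{"slide":[0.04,-0.025,0],"delta_rot":[0,0,0],"hand":0},{"slide":[0,0,0],"delta_rot":[0,0,0],"hand":0}])

```text
time_s: 18.7
eef_pos: [0.5965, 0.0091, 0.0463]
eef_rot: [-0.0, -0.069, 0.998, -0.0]
wrist_force: [1.0, 0.9, -0.0]
opening: 0.001
```

Run:
```python
from h import *
from bench import ctrl
o=ctrl.get_obs(); p=tojig(o["eef_pos"])*1e3-N; print(o["eef_pos"],p,o["wrist_force"],o["eef_rot"])
shot("top14n",(210,165,90,60),8.5); shot("sc14n",(240,160,90,70),8.5,"scene")
for a in (-90,-93,-96,-99,-102): print(a,c(a))
```

```text
[0.5965 0.0091 0.0463] [ 14.8215 -27.1441] [ 1.0138  0.9135 -0.0415] [-0.0001 -0.0695  0.9976 -0.0001]
-90 [ 14. -27.]
-93 [ 13.3105 -27.7346]
-96 [ 12.5485 -28.4676]
-99 [ 11.7105 -29.1913]
-102 [ 10.7942 -29.8976]
```

View pics/sc14n.png

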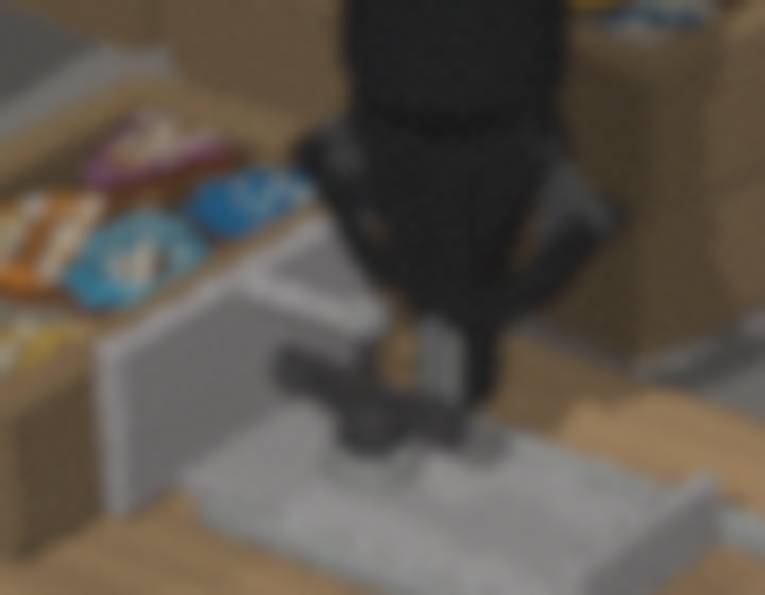

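View pics/top14n.png

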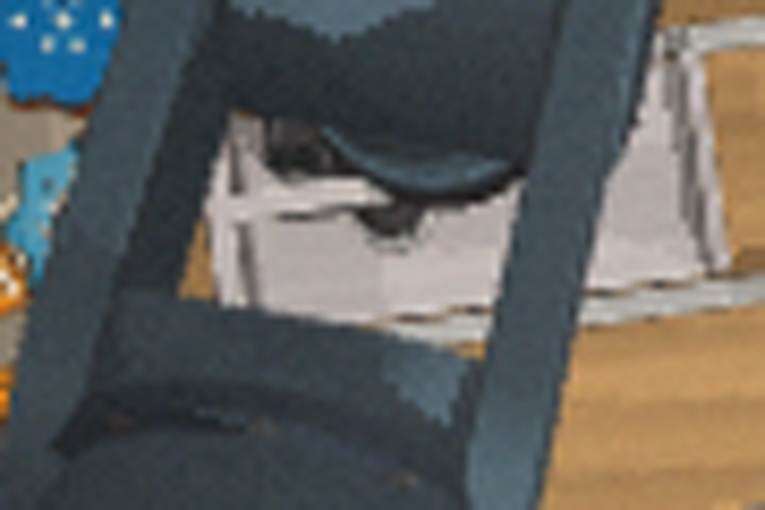

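>>> drive_tool(deltas=[{"slide":[0.025,-0.01,0],"delta_rot":[0,0,0],"hand":0},{"slide":[0.025,-0.01,0],"delta_rot":[0,0,0],"hand":0},{"slide":[0.025,0,0],"delta_rot":[0,0,0],"hand":0},{"slide":[0,0,0],"delta_rot":[0,0,0],"hand":0},{"slide":[0,0,0],"delta_rot":[0,0,0],"hand":0}])

```text
time_s: 19.42
eef_pos: [0.5933, 0.0079, 0.0463]
eef_rot: [0.0, -0.069, 0.998, 0.0]
wrist_force: [4.0, 1.5, -0.5]
opening: -0.006
```

>>> drive_tool(deltas=[{"slide":[0.025,0,0],"delta_rot":[0,0,0],"hand":0},{"slide":[0.02,0,0],"delta_rot":[0,0,0],"hand":0},{"slide":[0,0,0],"delta_rot":[0,0,0],"hand":0},{"slide":[0,0,0],"delta_rot":[0,0,0],"hand":0},{"slide":[0,0,0],"delta_rot":[0,0,0],"hand":0}])

```text
time_s: 20.05
eef_pos: [0.5928, 0.0079, 0.0466]
eef_rot: [0.002, -0.069, 0.998, 0.0]
wrist_force: [9.1, 4.6, -5.8]
opening: 0.001
```

Run:
```python
from h import *
from bench import ctrl
o=ctrl.get_obs(); p=tojig(o["eef_pos"])*1e3-N; print(o["eef_pos"],p,o["wrist_force"],o["eef_rot"])
```

```text
[0.5928 0.0079 0.0466] [ 10.9216 -27.8666] [ 9.132   4.6008 -5.8329] [ 0.0023 -0.0693  0.9976  0.0001]
```

>>> drive_tool(deltas=[{"slide":[-0.1,0,0],"delta_rot":[0,0,0],"hand":0},{"slide":[-0.3,0.05,0],"delta_rot":[0,0,0],"hand":0},{"slide":[0,0,-0.65],"delta_rot":[0,0,0],"hand":0},{"slide":[0,0,-0.75],"delta_rot":[0,0,0],"hand":0},{"slide":[0,-0.5,0],"delta_rot":[0,0,0],"hand":0}])

```text
time_s: 20.68
eef_pos: [0.6153, -0.0117, 0.1198]
eef_rot: [0.002, -0.071, 0.997, -0.001]
wrist_force: [-0.5, -0.2, -0.1]
opening: 0.004
```

>>> drive_tool(deltas=[{"slide":[-0.3,-0.9,0],"delta_rot":[0,0,0],"hand":0},{"slide":[-0.3,-0.9,0],"delta_rot":[0,0,0],"hand":0},{"slide":[-0.3,-0.9,0],"delta_rot":[0,0,0],"hand":0},{"slide":[-0.3,-0.9,0],"delta_rot":[0,0,0],"hand":0},{"slide":[-0.3,-0.9,0],"delta_rot":[0,0,0],"hand":0}])

```text
time_s: 21.3
eef_pos: [0.7187, -0.2261, 0.1158]
eef_rot: [-0.001, -0.069, 0.998, 0.0]
wrist_force: [0.3, 0.1, -0.3]
opening: 0.002
```

>>> drive_tool(deltas=[{"slide":[0,-0.4,0],"delta_rot":[0,0,0],"hand":0},{"slide":[0,0,0],"delta_rot":[0,0,0],"hand":0},{"slide":[0,0,0],"delta_rot":[0,0,0],"hand":0},{"slide":[0,0,0],"delta_rot":[0,0,0],"hand":0},{"slide":[0,0,0],"delta_rot":[0,0,0],"hand":0}])

```text
time_s: 21.92
eef_pos: [0.722, -0.243, 0.1166]
eef_rot: [0.0, -0.07, 0.998, -0.0]
wrist_force: [0.5, -0.6, 0.3]
opening: -0.001
```

Run:
```python
from h import *
from bench import ctrl
o=ctrl.get_obs(); print(o["eef_pos"],o["wrist_force"],o["time_s"])
shot("top15"); shot("top15n",(210,165,90,60),8.5); shot("sc15n",(240,160,90,70),8.5,"scene")
```

```text
[ 0.722  -0.243   0.1166] [ 0.508  -0.6418  0.2514] 21.925
```

View pics/sc15n.png

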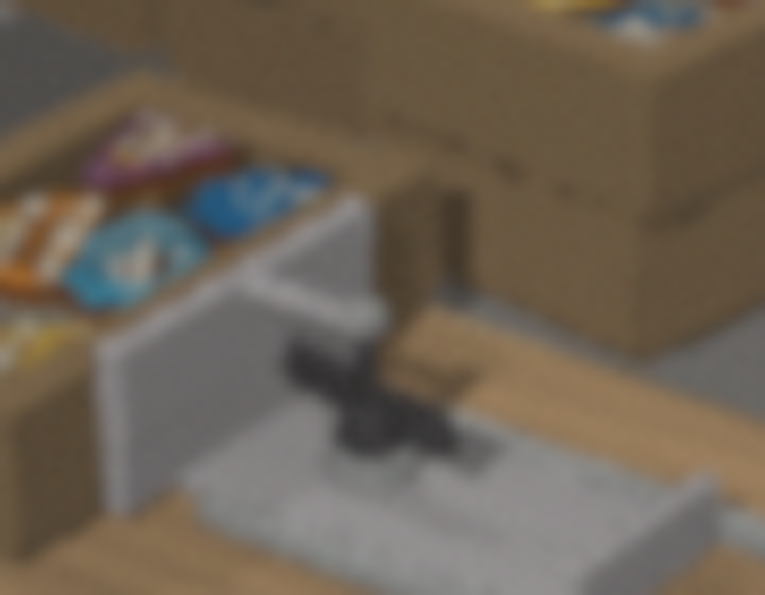

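View pics/top15n.png

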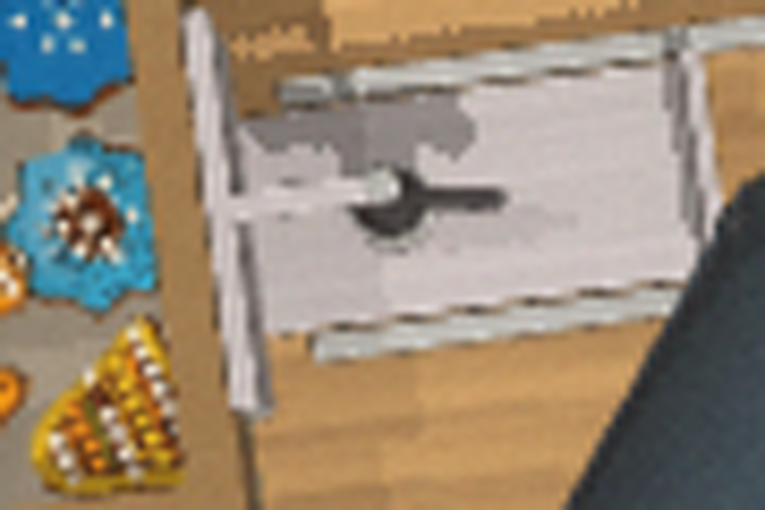

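View pics/top15.png

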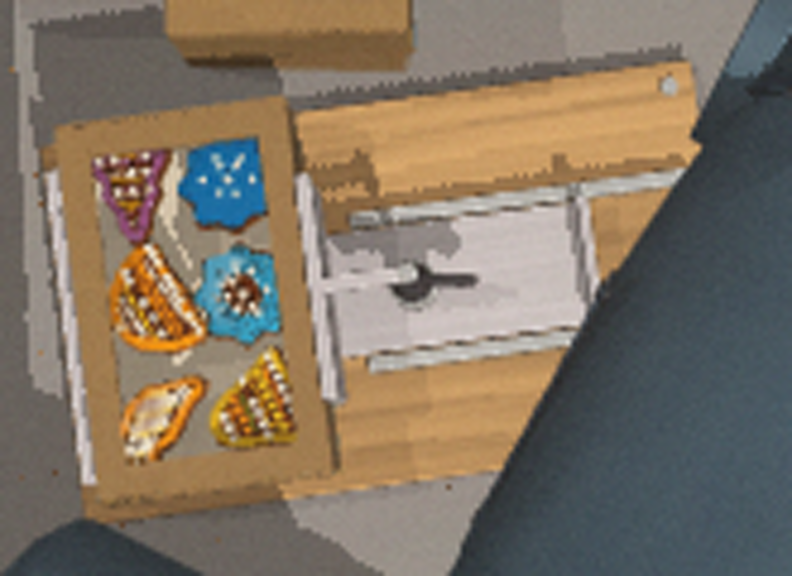

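Run:
```python
from h import *
T=dict(np.load("top15n.npz"));S=dict(np.load("sc15n.npz"))
for z in (.056,.060):
  w=tojig(ray(T,*zt(504,197,8.5,210,165),z))*1e3
  for n in (N,N+[0.5,0.4],N+[-1,-1]):
    d=w-n; print(z,np.linalg.norm(d),-np.degrees(np.arctan2(d[1],d[0])))
# wing axis from dark mask
im=T["frame"].astype(int); z=im[165:225,210:300].max(2)<85
m=z[:,45:62].copy(); ys,xs=np.nonzero(m); print(len(xs),xs.min()+45,xs.max()+45,ys.min(),ys.max())
sel=(ys>15)&(ys<30)
a=[ray(T,210+45+x,165+y,.06)[:2] for x,y in zip(xs[sel],ys[sel])]; l=cv2.fitLine(np.float32(a),cv2.DIST_L2,0,.01,.01).ravel(); print(l, (7.8-np.degrees(np.arctan2(l[1],l[0])))%180)
w1=ray(S,*zt(300,363,8.5,240,160),.05); w2=ray(S,*zt(445,435,8.5,240,160),.05); d=w2-w1; print(np.linalg.norm(d),7.8-np.degrees(np.arctan2(d[1],d[0])),tojig((w1+w2)/2))
```

```text
0.056 40.02246600023948 97.26016440006129
0.056 40.48489708645955 97.89058272622735
0.056 38.91373709795889 95.98555659905534
0.06 40.132515969803585 97.98951547065305
0.06 40.60050872456491 98.60982425198594
0.06 39.01251989579827 96.7391511686942
35 45 58 20 27
[ 0.2214 -0.9752  0.5753  0.0233] 85.007385
0.07210860816598416 98.70058045069253 [-0.0013 -0.055 ]
```

Run:
```python
from bench import ctrl
print(ctrl.hand_in())
```

```text
the job is handed in; nothing more can be done
None
```

I set the jig and handed the job in at about 22 s. I have no verdict back, but my last checks put the box snug and the wing nut at its end.

- **Stop and box:** With shut fingertips I pushed the tab about 39 mm. The push force then rose from about 7 N to 27 N with no further movement, so the box was hard against the fence. In the final picture the box and stop sit where they did right after that push, flat and square by eye. The spool, marker and scissors were not on the tool's path, but I did not measure them again at the end.
- **Wing nut:** I turned it with three clockwise fingertip strokes, of roughly 160°, 180° and 44°. On the last one the force rose to about 10 N with only 0.5 mm of movement, which is the end stop. It stayed well under the 30 N limit in every reading I took.
- **Final wing angle:** The wing-end position in the top view gave 96–99° from the jig's x axis, and the scene view gave 99°. Fully down is 98.4°.
- **Checks that disagreed:** A line fit on a dark-pixel mask gave 85°. I discounted it because only 35 pixels were used and the hub was mixed in. The two cameras also differed by about 3 mm on most points, up to about 8 mm on one stop corner.

The tool was clear of everything when I handed in, with the wrist force near zero.

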